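# Pry open the spice keeper and bring the tall jar to the front

### The arm

A 6-joint arm with a two-finger parallel gripper is mounted at the origin on the work surface. World frame = base frame: x ahead of the robot, y to its left, z up, the work surface at z = 0. Lengths are in m, angles in rad, forces in N, time in s.
With the tool pointing down it reaches from about 0.25 to 0.775 m from the base axis. Payload 8.9 kg.
Tool frame: the origin (TCP) lies midway between the tips of the shut fingers; the grasp point (between the pads) lies 19 mm behind it; z points along the fingers, y is the line along which they close (so a half turn about z gives the same grasp; the last joint's range is limited). The gripper opens to 85 mm and grips with 20 to 120 N. Pads are 22 mm wide; open, the fingers measure 114 mm over their backs; the gripper's body (76 mm by 85 mm) begins 54 mm behind the grasp point. The pads swing forward as they close: fully open they stand 13 mm farther back than shut.
Start: joints at [1.034, 0.291, -0.153, 1.127, 0, 1.431], TCP at [0.203, 0.484, 0.231] pointing down, gripper open.
Joint ranges: [-2.52, 2.52], [-0.91, 1.74], [-1.3, 1.37], [-1.96, 2.02], [-1.52, 1.47], [-3.14, 3.14]. Speed limits (rad/s): [2.22, 2.22, 2.79, 3.14, 3.14, 3.14].

### API

Orientations are given as a unit quaternion [x, y, z, w].
In Python, from cell import env gives the robot as it stands.
- The arm moves only by the tool apply_moves, never from a script. Its arguments are lists of equal length, an entry for each row: "claw": the opening, from -1 (shut) to 1 (fully open); "offset": the shift along the tool's x, y, z each as a share of 0.5 m, from -1 to 1, a list of three; "roll": the turn about the tool's z as a share of 45 degrees, from -1 to 1. In form: {"claw": [claw, ...], "offset": [[dx, dy, dz], ...], "roll": [roll, ...]}. A call has 1 to 12 rows; each row is the pose to reach, as a shift and turn from the pose commanded when the call began, along the tool's axes at that moment; what a row does not reach only later rows make up. A row lasts 1/10 s, in which the tool goes at most 50 mm and 8.59 degrees, less where a joint would pass 70% of its speed; a pose out of reach is approached as far as the arm can. A call with a number of a shift or a turn outside -1 to 1 is refused whole. A call with a gripper value outside its range is refused whole. The fingers move at their own pace and stop on an object; "grip_force" is the grip in N (left out, the last holds). Time passes only in rows, so rows that repeat a pose let the fingers close. It gives the time, the measured TCP pose, the force, the opening and the grip force at its end, in the units of the state.
- env.read_state(): the state, without advancing time (a new reading comes with each control period).
- env.snapshot(name): name is "scene" or "top" or "wrist"; returns (picture, depth): 400x640x3 uint8, red, green, blue; 400x640 float32, m along the optical axis (not along the pixel's ray), 0 where there is no reading.
- env.camera_model(name): a dict with "camera_matrix" (3x3 intrinsics, pixels), "distortion" ([k1, k2, p1, p2, k3] as OpenCV has them; the pictures are not rectified), "rvec" (rotation vector, rad) and "tvec" (3), from world to camera coordinates, as OpenCV has them; the wrist camera has in their place "tool_from_camera" (4x4, takes a point from camera to tool coordinates, whose origin is the TCP and whose axes are the flange's). Camera axes: x right, y down, z forward; pixel columns grow to the right and rows downward; lengths in m; the calibration is good to about 2 mm. A picture is of the moment at which its call begins: read the wrist's pose just before it. camera_model takes no time and is no camera call.
- env.job_done(): hands the job in; it is judged then, once.
The state is a dict: "clock": time; "joint_pos": joint angles; "qvel": joint speeds; "joint_torque": joint torques, N m; "eef_pos": TCP position; "tcp_rot": TCP orientation; "contact_force": force on the tool from outside, world axes, zero at the start; "ft_torque": the same for the moment, N m; "grip_width": finger opening in m; "grasp_force": force on a finger pad.
Only numpy, scipy, OpenCV 4.12 (cv2) and the standard library are available. Lean on these libraries where they do the work, as an engineer would, in place of code of your own. Each camera call takes 0.05 s, during which the arm holds its last target. There are 200 camera calls.

### The job

Pick up the butter spreader and use its blade in the slot at the front of the square spice keeper (the side facing the robot) to lever the cover up about its hinge at the back, and swing the cover open until it stands upright or leans back. Lay the spreader back down on the counter, then turn the turntable inside until the one tall jar faces the front of the keeper, squarely in the middle, and finish while still gripping the turntable (by the tall jar, for example) and holding it still there: do not let go. Leave everything else on the counter standing where it is.

Things in the scene. Friction and masses are not known exactly. Their poses are not given: they have to be found in the camera images.
- keeper: Spice keeper, a square bamboo box 200 x 200 mm, fixed to the counter. Origin: centre of its underside, on the turntable's axis. Its +x points from the front (nearest the robot) to the back (hinge side), +z up. Walls 6 mm thick; side and back walls 92 mm high, front wall 82 mm.
- slot (a point): Middle of the slot in the keeper's front face: 10 mm high (82 to 92 mm above the counter), 188 mm wide, between the low front wall and the closed cover's front edge. Same axes as the keeper; a blade goes in along +x.
- cover: Flat clear cover with bamboo edging, 200 x 200 x 6 mm, 0.18 kg, flush with the box's outside; closed, its underside is 92 mm above the counter. Origin: middle of the hinge line on the keeper's back top edge, 100 mm behind the keeper's origin; the cover extends 200 mm from it along its own -x. Its z axis is vertical when closed and tilts by the opening angle.
- cover_lip (a point): Middle of the lower front edge of the cover (moves with it). The hinge is stiff (friction about 0.22 N m): the cover stays at whatever angle it is left; its stop is at 1.9 rad, leaning back past upright. Lifting it takes about 2 N here.
- turntable: Wooden disc, radius 76 mm, top 18 mm above the counter, turning either way without stops about the keeper's vertical centre axis, light friction (0.03 N m). Fixed on it are five round white jars with steel caps, 30 mm in diameter, centres 45 mm from the axis, 72 degrees apart: four short (tops 48 mm above the counter), one tall (86 mm). Central steel hub 18 mm wide, top at 40 mm.
- tall_jar (a point): The tall jar, on its axis, half-way up (52 mm above the counter; its top is 34 mm higher, diameter 30 mm), on the turntable's own -x side. It faces front when it lies on the keeper's front-back centre line, on the front (-x) side: the x axes of turntable and keeper then agree.
- spreader_grip (a point): Butter spreader lying flat: where to grip it, in the wooden handle near the blade, half-way up (8 mm above the counter). Handle: a bar 18 mm wide, 16 mm high, from 75 mm behind this point to 15 mm ahead. x points along the tool to the blade tip, z up. Steel blade 22 mm wide, 3 mm thick, at this same height, from 14 to 80 mm ahead. 60 g.
- spreader: The whole spreader; origin 8 mm below the grip point, same axes.
- spreader_tip (a point): End of the spreader's blade, mid-thickness, 80 mm ahead of the grip point.
- canister_mid (a point): Bystander: empty stainless canister, 100 mm in diameter, 130 mm high; half-way up its axis.
- tumbler_a_mid (a point): Bystander: glass tumbler, 72 mm in diameter, 90 mm high; half-way up its axis.
- tumbler_b_mid (a point): Bystander: a second such tumbler.
- poacher_mid (a point): Bystander: grey egg poacher cup, 100 mm in diameter with two small ears (130 mm over them), 36 mm high; half-way up its axis.
- cellar_mid (a point): Bystander: black salt cellar, 72 mm in diameter, 62 mm high; 30 mm up its axis.
There are look-alikes about, which are no part of the job. Of the things that look like the spreader, take the one that is farthest to the robot's right at the start.

How it is judged:
By the outcome, as a careful person would: the job done as asked, in the order asked, and still so for the second after the job is handed in, while the arm keeps its last pose, push and grip.
It also fails if it takes over 69 s, if anything falls off the work surface, if the arm or the gripper's body presses on something with over 40 N, if the wrist force passes 120 N, or if a joint passes its speed limit or range.

## Working session

There is one attempt and no reset: what is moved stays moved. The work goes in short steps, Python scripts to look and compute and a tool call to move; the robot and the scene stay as the last step left them, time stands still between calls to the robot, and variables do not carry over. Pictures are saved under pics/ and viewed, at most 10 in all, crops included, and the job is handed in when it is done.

Besides the shell and the picture viewer there is one more tool, called in YAML: its name, and indented under it one key for each argument. apply_moves: Moves the arm, as the interface text tells. Its arguments: {"type":"object","properties":{"claw":{"type":"array"},"offset":{"type":"array"},"roll":{"type":"array"},"grip_force":{"type":"number"}},"required":["claw","offset","roll"]}

```bash
mkdir -p pics; cat > h.py <<'E'
import numpy as np, cv2
from cell import env
from scipy.spatial.transform import Rotation as R
def snap(n,save=None):
    s=env.read_state(); p,d=env.snapshot(n)
    if save: cv2.imwrite('pics/'+save,p[:,:,::-1])
    np.savez('%s.npz'%n,p=p,d=d,pos=s['eef_pos'],q=s['tcp_rot'])
    return p,d
def world(n):
    f=np.load('%s.npz'%n); d=f['d']; m=env.camera_model(n)
    v,u=np.mgrid[0:400,0:640]; uv=np.stack([u,v],-1).reshape(-1,1,2).astype(float)
    xy=cv2.undistortPoints(uv,np.array(m['camera_matrix']),np.array(m['distortion'])).reshape(400,640,2)
    P=np.dstack([xy*d[...,None],d])
    if 'rvec' in m:
        Rm=cv2.Rodrigues(np.array(m['rvec'],float))[0]; W=(P-np.array(m['tvec']).ravel())@Rm
    else:
        T=np.array(m['tool_from_camera']); t=P@T[:3,:3].T+T[:3,3]; W=t@R.from_quat(f['q']).as_matrix().T+f['pos']
    W[d==0]=np.nan
    return W
E
python3 - <<'E'
from h import *
snap('top','top0.png'); snap('scene','scene0.png')
s=env.read_state(); print({k:np.round(v,3) for k,v in s.items()})
print(np.round(R.from_quat(s['tcp_rot']).as_matrix(),3)); print(env.camera_model('wrist')['tool_from_camera'])
E
```

```text
{'clock': np.float64(0.1), 'joint_pos': array([ 1.034,  0.291, -0.154,  1.127, -0.   ,  1.431]), 'qvel': array([-0.   , -0.002,  0.002,  0.   , -0.001, -0.001]), 'joint_torque': array([ 1.0000e-03, -5.3798e+01,  3.3192e+01,  9.0000e-03, -0.0000e+00,
        0.0000e+00]), 'eef_pos': array([0.203, 0.484, 0.231]), 'tcp_rot': array([ 0.198,  0.98 , -0.001, -0.   ]), 'contact_force': array([ 0.003,  0.555, -0.012]), 'ft_torque': array([ 0.006,  0.033, -0.021]), 'grasp_force': np.float64(0.0), 'grip_width': np.float64(0.085)}
[[-0.922  0.387 -0.001]
 [ 0.387  0.922 -0.001]
 [ 0.    -0.001 -1.   ]]
[[-5.53083009e-04 -9.45095429e-01 -3.26794007e-01  8.46358361e-02]
 [ 9.99999719e-01 -3.57592341e-04 -6.58286142e-04  6.85515587e-04]
 [ 5.05284190e-04 -3.26794280e-01  9.45095362e-01 -1.41907259e-01]
 [ 0.00000000e+00  0.00000000e+00  0.00000000e+00  1.00000000e+00]]
```

View pics/top0.png

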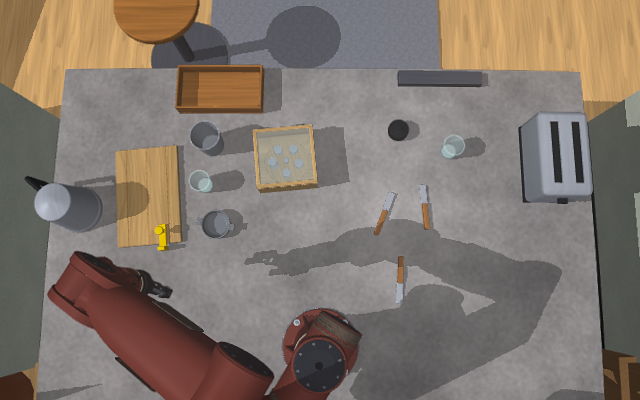

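View pics/scene0.png

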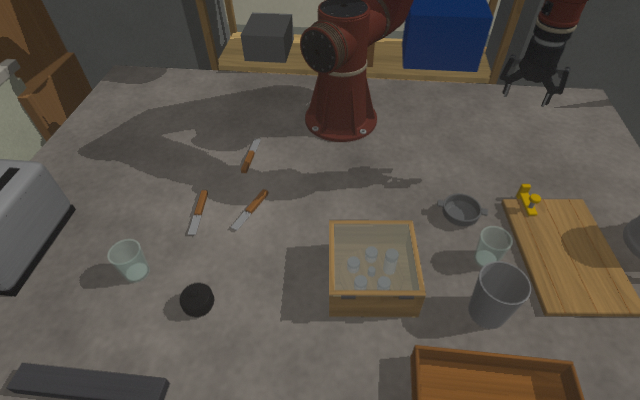

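Top view: three spreader look-alikes, at (385,213), (425,207) and (400,280). The robot's right is the picture's right, so the one at (425,207) fits (y most negative); its blade points away from the robot. The keeper is at (285,157). I'll confirm with a crop and measure.

```bash
python3 - <<'E'
from h import *
f=np.load('top.npz');p=f['p'];W=world('top')
a=cv2.resize(p[170:320,350:470],None,fx=3.5,fy=3.5,interpolation=cv2.INTER_CUBIC)
b=cv2.resize(p[110:200,240:330],None,fx=4,fy=4,interpolation=cv2.INTER_CUBIC)
c=np.zeros((max(a.shape[0],b.shape[0]),a.shape[1]+b.shape[1],3),np.uint8);c[:a.shape[0],:a.shape[1]]=a;c[:b.shape[0],a.shape[1]:]=b
cv2.imwrite('pics/crop0.png',c[:,:,::-1]);print(c.shape)
for n,(u0,u1,v0,v1) in dict(s1=(370,400,185,240),s2=(415,435,180,235),s3=(390,410,250,308)).items():
    r=W[v0:v1,u0:u1];hsv=cv2.cvtColor(p[v0:v1,u0:u1],cv2.COLOR_RGB2HSV)
    h=(hsv[...,1]>110)&(r[...,2]>.005)
    q=r[h];print(n,len(q),q.mean(0).round(4),np.linalg.eigh(np.cov(q[:,:2].T))[1][:,1].round(3))
    vv,uu=np.nonzero(h);print('  ',uu.mean()+u0,vv.mean()+v0)
r=W[110:200,240:330].reshape(-1,3);k=r[(r[:,2]>.085)&(r[:,2]<.11)]
bx=cv2.minAreaRect(k[:,:2].astype(np.float32));print('keeper',bx,np.percentile(k[:,2],[5,50,95]))
# all things
m=(W[...,2]>.012)
n,l,st,ce=cv2.connectedComponentsWithStats(m.astype(np.uint8))
for i in range(1,n):
    if st[i,4]>40:
        q=W[l==i];print(ce[i].round(),st[i,4],q.min(0).round(3),q.max(0).round(3))
E
```

```text
(525, 780, 3)
s1 119 [ 0.41   -0.1995  0.016 ] [-0.93   0.367]
   380.1932773109244 222.14285714285714
s2 126 [ 0.4319 -0.3536  0.0155] [-0.996 -0.09 ]
   425.26984126984127 215.93650793650795
s3 124 [ 0.2495 -0.2645  0.0157] [-0.999  0.044]
   400.13709677419354 269.93548387096774
keeper ((0.6234575510025024, 0.12356559932231903), (0.20640872418880463, 0.2006940394639969), 5.872305393218994) [0.0916575  0.09801597 0.10419881]
[217.  88.] 1564 [0.794 0.21  0.012] [0.962 0.513 0.07 ]
[440.  78.] 1238 [ 0.898 -0.568  0.012] [ 0.964 -0.269  0.045]
[556. 157.] 5968 [ 0.46  -0.862  0.012] [ 0.756 -0.687  0.198]
[398. 129.] 360 [ 0.695 -0.298  0.012] [ 0.769 -0.229  0.071]
[206. 137.] 685 [0.632 0.337 0.012] [0.729 0.432 0.139]
[284. 158.] 3861 [0.512 0.014 0.013] [0.731 0.233 0.114]
[452. 146.] 347 [ 0.63  -0.478  0.012] [ 0.699 -0.404  0.098]
[148. 197.] 5721 [0.309 0.475 0.012] [0.674 0.723 0.076]
[200. 181.] 326 [0.505 0.37  0.012] [0.585 0.439 0.101]
[ 66. 205.] 2715 [0.369 0.76  0.012] [0.537 0.943 0.216]
[426. 216.] 116 [ 0.39  -0.366  0.012] [ 0.48  -0.343  0.025]
[214. 224.] 315 [0.351 0.291 0.012] [0.45  0.419 0.046]
[381. 221.] 119 [ 0.37  -0.227  0.012] [ 0.459 -0.178  0.027]
[196. 340.] 21590 [-0.098 -0.119  0.012] [0.272 0.898 0.851]
[400. 270.] 129 [ 0.196 -0.275  0.012] [ 0.296 -0.254  0.025]
```

View pics/crop0.png

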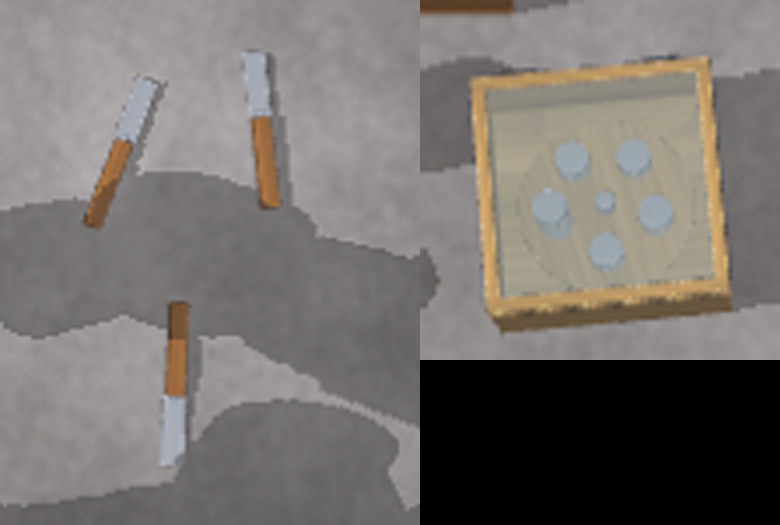

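The crop confirms it: the rightmost spreader is at crop (262,130), with its blade pointing away from the robot. The tall jar is at crop (550,207), on the keeper's left. Next I'll go above the spreader.

```bash
cat >> h.py <<'E'
def plan(xyz,yaw_deg):
    s=env.read_state(); M=R.from_quat(s['tcp_rot']).as_matrix()
    o=M.T@(np.array(xyz)-s['eef_pos'])/0.5
    y=np.degrees(np.arctan2(M[1,0],M[0,0])); r=-((yaw_deg-y+180)%360-180)/45
    print('off',o.round(4),'roll',round(r,4),'pos',s['eef_pos'].round(4),'yaw',round(y,2),'dist',np.linalg.norm(o)*.5)
E
python3 -c "
from h import *
plan([.40,0,.23],185);plan([.452,-.352,.20],185.2)"
```

```text
off [-0.7376 -0.7393  0.0023] roll -0.6175 pos [0.2032 0.4837 0.2308] yaw 157.21 dist 0.5221945971510231
off [-1.1062 -1.348   0.063 ] roll -0.622 pos [0.2032 0.4837 0.2308] yaw 157.21 dist 0.8724802864640945
```

apply_moves:
  claw: [0.2, 0.2, 0.2, 0.2, 0.2, 0.2, 0.2, 0.2, 0.2, 0.2, 0.2]
  offset:
    - [-0.74, -0.74, 0]
    - [-0.74, -0.74, 0]
    - [-0.74, -0.74, 0]
    - [-0.74, -0.74, 0]
    - [-0.74, -0.74, 0]
    - [-0.74, -0.74, 0]
    - [-0.74, -0.74, 0]
    - [-0.74, -0.74, 0]
    - [-0.74, -0.74, 0]
    - [-0.74, -0.74, 0]
    - [-0.74, -0.74, 0]
  roll: [-0.62, -0.62, -0.62, -0.62, -0.62, -0.62, -0.62, -0.62, -0.62, -0.62, -0.62]

```text
clock: 1.2
eef_pos: [0.4017, -0.0032, 0.2313]
tcp_rot: [-0.044, 0.999, -0.0, 0.0]
contact_force: [1.9, 0.9, -0.7]
grip_width: 0.0515
grasp_force: 0.0
```

```bash
python3 -c "
from h import *
s=env.read_state();print(s['clock'],s['joint_pos'].round(3))
plan([.452,-.352,.16],185.2)"
```

```text
1.2 [-0.19   0.055 -0.445  1.071 -0.    -0.278]
off [-0.0393 -0.7036  0.1428] roll -0.0042 pos [ 0.4017 -0.0032  0.2313] yaw -174.99 dist 0.3595223486306083
```

apply_moves:
  claw: [0.2, 0.2, 0.2, 0.2, 0.2, 0.2, 0.2, 0.2, 0.2, 0.2]
  offset:
    - [-0.04, -0.704, 0.14]
    - [-0.04, -0.704, 0.14]
    - [-0.04, -0.704, 0.14]
    - [-0.04, -0.704, 0.14]
    - [-0.04, -0.704, 0.14]
    - [-0.04, -0.704, 0.14]
    - [-0.04, -0.704, 0.14]
    - [-0.04, -0.704, 0.14]
    - [-0.04, -0.704, 0.14]
    - [-0.04, -0.704, 0.14]
  roll: [0, 0, 0, 0, 0, 0, 0, 0, 0, 0]

```text
clock: 2.2
eef_pos: [0.452, -0.3481, 0.1611]
tcp_rot: [-0.045, 0.999, 0.001, -0.0]
contact_force: [-0.5, 0.2, 0.1]
grip_width: 0.0512
grasp_force: 0.0
```

```bash
python3 - <<'E'
from h import *
p,d=snap('wrist','w1.png');W=world('wrist')
hsv=cv2.cvtColor(p,cv2.COLOR_RGB2HSV)
m=(W[...,2]>.006)&(W[...,2]<.03)&(abs(W[...,0]-.47)<.1)&(abs(W[...,1]+.35)<.05)
h=m&(hsv[...,1]>110)
for nm,k in(('handle',h),('tool',m)):
    q=W[k][:,:2].astype(np.float32);b=cv2.minAreaRect(q);print(nm,len(q),b,np.median(W[k][:,2]))
    e=np.linalg.eigh(np.cov(q.T))[1][:,1];print(np.degrees(np.arctan2(e[1],e[0])))
g=np.array([.45,-.35])
E
```

```text
handle 2032 ((0.43322670459747314, -0.355798602104187), (0.08787146955728531, 0.016404863446950912), 4.4385480880737305) 0.015045897010603548
-175.21258315404887
tool 3692 ((0.46617591381073, -0.35417279601097107), (0.15506817400455475, 0.02161594107747078), 5.249987602233887) 0.014087776034180793
-175.40797987170137
```

View pics/w1.png

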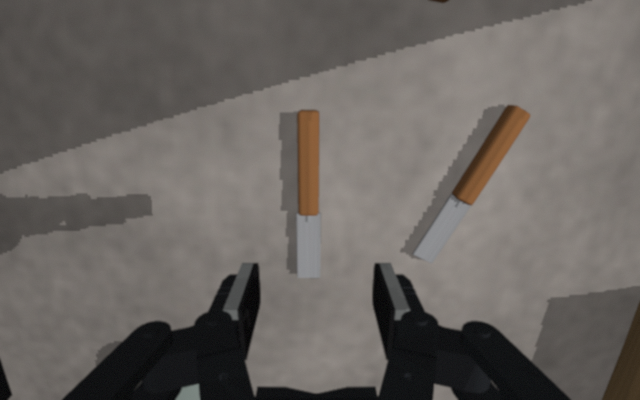

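The wrist view shows the spreader at (308,190), handle toward the robot. Its grip point is at about (0.4635, -0.354) and its yaw is 4.7°. Descending.

```bash
python3 -c "
from h import *
plan([.4625,-.3545,.004],184.7)"
```

```text
off [-0.0194 -0.0155  0.3149] roll 0.0102 pos [ 0.4522 -0.3478  0.1615] yaw -174.84 dist 0.15795671547896395
```

apply_moves:
  claw: [0.2, 0.2, 0.2, 0.2, 0.2, -1, -1, -1, -1, -1, -1, -1]
  offset:
    - [-0.02, -0.0155, 0.2]
    - [-0.02, -0.0155, 0.2]
    - [-0.02, -0.0155, 0.3]
    - [-0.02, -0.0155, 0.32]
    - [-0.02, -0.0155, 0.32]
    - [-0.02, -0.0155, 0.32]
    - [-0.02, -0.0155, 0.32]
    - [-0.02, -0.0155, 0.32]
    - [-0.02, -0.0155, 0.32]
    - [-0.02, -0.0155, 0.32]
    - [-0.02, -0.0155, 0.32]
    - [-0.02, -0.0155, 0.32]
  roll: [0.01, 0.01, 0.01, 0.01, 0.01, 0.01, 0.01, 0.01, 0.01, 0.01, 0.01, 0.01]
  grip_force: 90

```text
clock: 3.45
eef_pos: [0.4646, -0.3573, 0.0043]
tcp_rot: [-0.041, 0.999, -0.001, 0.002]
contact_force: [-1.0, 1.2, 12.2]
grip_width: 0.0151
grasp_force: 88.2
```

```bash
python3 -c "
from h import *
plan([.40,-.05,.2],185.5)"
```

```text
off [ 0.0776  0.6219 -0.3936] roll -0.0187 pos [ 0.4646 -0.3573  0.0043] yaw -175.34 dist 0.3700091318331764
```

apply_moves:
  claw: [-1, -1, -1, -1, -1, -1, -1, -1, -1, -1, -1, -1]
  offset:
    - [0, 0, -0.05]
    - [0, 0, -0.12]
    - [0, 0, -0.22]
    - [0, 0.05, -0.31]
    - [0.078, 0.62, -0.39]
    - [0.078, 0.62, -0.39]
    - [0.078, 0.62, -0.39]
    - [0.078, 0.62, -0.39]
    - [0.078, 0.62, -0.39]
    - [0.078, 0.62, -0.39]
    - [0.078, 0.62, -0.39]
    - [0.078, 0.62, -0.39]
  roll: [0, 0, 0, 0, -0.02, -0.02, -0.02, -0.02, -0.02, -0.02, -0.02, -0.02]

```text
clock: 4.65
eef_pos: [0.3996, -0.0499, 0.1978]
tcp_rot: [-0.05, 0.999, -0.001, 0.002]
contact_force: [0.2, 0.2, -0.5]
grip_width: 0.0154
grasp_force: 88.3
```

```bash
python3 - <<'E'
from h import *
s=env.read_state();print(s['clock'],s['grip_width'],s['grasp_force'])
plan([.43,.09,.2],185.9)
p,d=snap('wrist','w2.png')
p,d=snap('scene')
W=world('wrist');P=s['eef_pos']
E
```

```text
4.65 0.015362374721544576 88.32071542739868
off [-0.0882  0.2724 -0.0046] roll -0.0049 pos [ 0.3996 -0.0499  0.1978] yaw -174.32 dist 0.14317088815406365
```

View pics/w2.png

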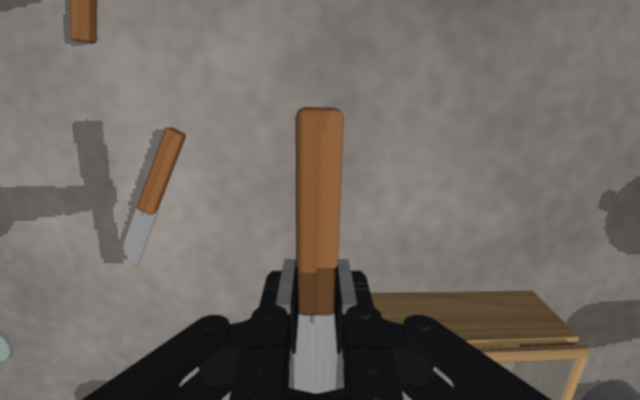

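The spreader is held at the handle end (320,290), with the blade pointing ahead under the gripper. I'll measure it in the tool frame and move to in front of the keeper.

apply_moves:
  claw: [-1, -1, -1, -1, -1, -1, -1]
  offset:
    - [0.01, 0.28, 0]
    - [0.01, 0.28, 0]
    - [0.01, 0.28, 0]
    - [0.01, 0.28, 0]
    - [0.01, 0.28, 0]
    - [0.01, 0.28, 0]
    - [0.01, 0.28, 0]
  roll: [-0.01, -0.01, -0.01, -0.01, -0.01, -0.01, -0.01]

```text
clock: 5.45
eef_pos: [0.3809, 0.0873, 0.1963]
tcp_rot: [-0.051, 0.999, -0.0, -0.0]
contact_force: [0.1, 0.4, -0.0]
grip_width: 0.0153
grasp_force: 88.4
```

```bash
python3 - <<'E'
from h import *
f=np.load('wrist.npz');W=world('wrist');M=R.from_quat(f['q']).as_matrix()
T=(W-f['pos'])@M   # tool frame
hsv=cv2.cvtColor(f['p'],cv2.COLOR_RGB2HSV)
u=np.zeros((400,640),bool);u[100:395,285:352]=1
near=u&(T[...,2]<.03)
h=near&(hsv[...,1]>110)&(T[...,2]>-.03);q=T[h];print('handle',len(q),q.min(0),q.max(0),np.median(q,0))
k=h&(np.arange(400)[:,None]<260);q=T[k];A=np.c_[q[:,0],np.ones(len(q))]
print('z fit (top; slope,at x=0)',np.linalg.lstsq(A,q[:,2],rcond=None)[0],'y fit',np.linalg.lstsq(A,q[:,1],rcond=None)[0])
for v in range(320,395,8): print(v,T[v,318].round(4))
# keeper from wrist now
p,d=snap('wrist','w3.png');W=world('wrist')
s=np.load('scene.npz');S=world('scene');
hs=cv2.cvtColor(s['p'],cv2.COLOR_RGB2HSV)
m=(S[...,2]>.088)&(S[...,2]<.106)&(abs(S[...,0]-.62)<.14)&(abs(S[...,1]-.123)<.14)
print('keeper scene',cv2.minAreaRect(S[m][:,:2].astype(np.float32)))
m=(W[...,2]>.088)&(W[...,2]<.106)&(abs(W[...,0]-.62)<.14)&(abs(W[...,1]-.123)<.14)
print('keeper wrist',m.sum(),cv2.minAreaRect(W[m][:,:2].astype(np.float32)))
E
```

```text
handle 8613 [-0.0133184  -0.00805772 -0.02935517] [ 0.07562325  0.01041259 -0.00612196] [ 0.03848707  0.00133712 -0.01086719]
z fit (top; slope,at x=0) [ 0.00152914 -0.01088998] y fit [0.01645313 0.00066272]
320 [-0.0196  0.0015 -0.0055]
328 [-0.0253  0.0015 -0.0041]
336 [-0.0299  0.0015 -0.0043]
344 [-0.0354  0.0015 -0.0034]
352 [-0.0397  0.0015 -0.0041]
360 [-0.0447  0.0015 -0.0041]
368 [-0.0494  0.0015 -0.0046]
376 [-0.0545  0.0015 -0.0048]
384 [-0.0603  0.0016 -0.0043]
392 [-0.0667  0.0016 -0.0036]
keeper scene ((0.6237219572067261, 0.12246200442314148), (0.20756353437900543, 0.19922535121440887), 5.744722366333008)
keeper wrist 423 ((0.5444468259811401, 0.11604127287864685), (0.04764191061258316, 0.1966429352760315), 5.934250354766846)
```

View pics/w3.png

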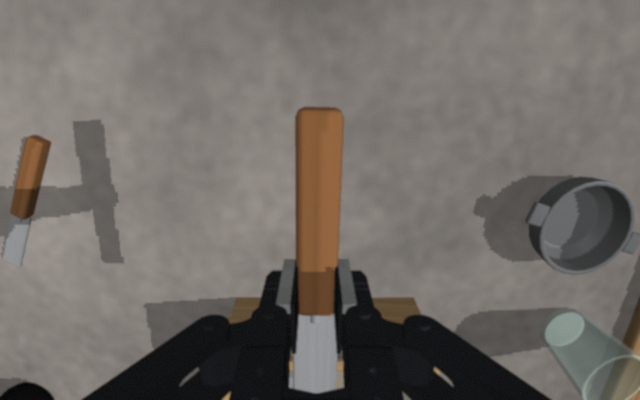

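The tip sits about 79 mm ahead of the TCP and level, with the blade mid-plane about 3 mm above the TCP. Front face centre is about (0.521, 0.1135), keeper yaw 5.9°.

```bash
python3 -c "
from h import *
F=np.array([.521,.1135]);x=np.array([.9947,.1028])
for d in(-.03,.03):
  a=F+(d-.079)*x;plan([a[0],a[1],.0842],185.9)"
```

```text
off [-0.0662  0.0232  0.2241] roll -0.0007 pos [0.3809 0.0874 0.1963] yaw -174.13 dist 0.117416637635383
off [-0.1862  0.0233  0.2241] roll -0.0007 pos [0.3809 0.0874 0.1963] yaw -174.13 dist 0.1461376669363295
```

apply_moves:
  claw: [-1, -1, -1, -1, -1, -1]
  offset:
    - [-0.05, 0.023, 0.1]
    - [-0.06, 0.023, 0.18]
    - [-0.066, 0.023, 0.224]
    - [-0.066, 0.023, 0.224]
    - [-0.066, 0.023, 0.224]
    - [-0.066, 0.023, 0.224]
  roll: [0, 0, 0, 0, 0, 0]

```text
clock: 6.1
eef_pos: [0.4131, 0.1032, 0.0857]
tcp_rot: [-0.052, 0.999, -0.0, 0.001]
contact_force: [-0.0, 0.4, -0.2]
grip_width: 0.0153
grasp_force: 88.4
```

```bash
python3 - <<'E'
from h import *
snap('scene');f=np.load('scene.npz')
p=f['p'][120:340,300:440]
cv2.imwrite('pics/c4.png',cv2.resize(p,None,fx=3.6,fy=2.7,interpolation=cv2.INTER_CUBIC)[:,:,::-1])
plan([.3809,.0874,.0842],185.9)
m=env.camera_model('scene')
F=np.array([.521,.1135]);x=np.array([.9947,.1028])
for d in(-.03,):
  t=np.r_[F+d*x,.087]; print(cv2.projectPoints(t[None],np.array(m['rvec']),np.array(m['tvec']),np.array(m['camera_matrix']),np.array(m['distortion']))[0])
W=world('scene')
# blade points ahead
q=W.reshape(-1,3);k=(abs(q[:,0]-.47)<.035)&(abs(q[:,1]-.108)<.02)&(q[:,2]>.06)&(q[:,2]<.1);print(k.sum(),np.percentile(q[k],[2,50,98],axis=0).round(4))
E
```

```text
off [ 0.0676 -0.0248  0.003 ] roll 0.0017 pos [0.4132 0.1033 0.0858] yaw -174.02 dist 0.03604419215146926
[[[369.87698275 212.78991801]]]
153 [[0.4374 0.0963 0.0893]
 [0.4661 0.107  0.0918]
 [0.4923 0.1176 0.0946]]
```

View pics/c4.png

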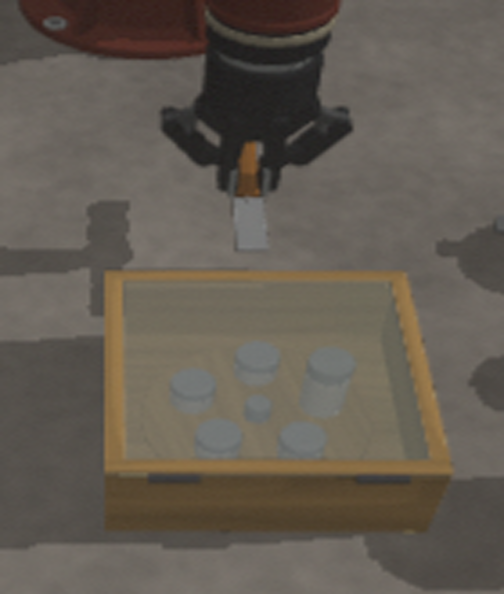

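The crop shows the blade tip at (250,245), centred in front of the keeper, and the tall jar at (327,380), on the keeper's left. I'll compare the blade and cover heights in the same camera.

```bash
python3 - <<'E'
from h import *
W=world('scene');f=np.load('scene.npz');q=W.reshape(-1,3)
F=np.array([.521,.1135]);x=np.array([.9947,.1028]);y=np.array([-.1028,.9947])
a=(q[:,:2]-F)@x;b=(q[:,:2]-F)@y
for lo,hi,z0,z1 in((-.09,-.06,.08,.12),(-.06,-.03,.08,.1),(-.01,.02,.085,.12),(.004,.012,.085,.12),(.19,.2,.085,.12)):
    k=(a>lo)&(a<hi)&(abs(b)<.009 if hi<-.02 else abs(b)<.08)&(q[:,2]>z0)&(q[:,2]<z1);print(lo,hi,k.sum(),np.percentile(q[k,2],[10,50,90]).round(4), np.percentile(a[k],[1,99]).round(4))
# keeper fit in scene with z>.094
m=(abs(b)<.14)&(a>-.02)&(a<.25)&(q[:,2]>.094)&(q[:,2]<.106)
print(cv2.minAreaRect(q[m][:,:2].astype(np.float32)))
E
```

```text
-0.09 -0.06 61 [0.0903 0.0919 0.0936] [-0.0896 -0.0611]
-0.06 -0.03 67 [0.0896 0.0917 0.0936] [-0.0593 -0.0307]
-0.01 0.02 415 [0.0973 0.099  0.1009] [0.0013 0.0197]
0.004 0.012 181 [0.0975 0.099  0.1011] [0.0041 0.0119]
0.19 0.2 365 [0.0969 0.099  0.1008] [0.1901 0.1999]
((0.6242172718048096, 0.12227969616651535), (0.20608022809028625, 0.19921822845935822), 5.881784439086914)
```

apply_moves:
  claw: [-1, -1, -1, -1, -1, -1, -1, -1, -1]
  offset:
    - [0, 0, 0.005]
    - [0, 0, 0.005]
    - [0, 0, 0.005]
    - [-0.03, 0, 0.005]
    - [-0.06, 0, 0.005]
    - [-0.09, 0, 0.005]
    - [-0.12, 0, 0.005]
    - [-0.12, 0, 0.005]
    - [-0.12, 0, 0.005]
  roll: [0, 0, 0, 0, 0, 0, 0, 0, 0]

```text
clock: 7.05
eef_pos: [0.4712, 0.1098, 0.0816]
tcp_rot: [-0.052, 0.999, -0.0, -0.0]
contact_force: [-1.1, 0.1, -0.2]
grip_width: 0.0156
grasp_force: 88.4
```

```bash
python3 - <<'E'
from h import *
s=env.read_state();print(s['contact_force'],s['ft_torque'])
# lever plan: contact d inside lip; cover angle th
F=np.array([.521,.1135]);x=np.array([.9947,.1028])
plan([.4723,.1085,.0834],185.9)
E
```

```text
[-1.07000526  0.11300048 -0.15700917] [0.02209045 0.0380014  0.01172665]
off [-0.002  -0.0027 -0.0035] roll 0.0025 pos [0.4712 0.1098 0.0816] yaw -173.99 dist 0.0024405781027785323
```

The blade is in the slot with no contact force. Lifting along the hinge arc, stage 1.

apply_moves:
  claw: [-1, -1, -1, -1, -1, -1, -1, -1, -1, -1, -1, -1]
  offset:
    - [0, 0, -0.025]
    - [-0.003, 0, -0.048]
    - [-0.007, 0, -0.078]
    - [-0.015, 0, -0.106]
    - [-0.025, 0, -0.134]
    - [-0.037, 0, -0.161]
    - [-0.052, 0, -0.187]
    - [-0.068, 0, -0.212]
    - [-0.087, 0, -0.234]
    - [-0.108, 0, -0.256]
    - [-0.131, 0, -0.275]
    - [-0.131, 0, -0.275]
  roll: [0, 0, 0, 0, 0, 0, 0, 0, 0, 0, 0, 0]

```text
clock: 8.25
eef_pos: [0.5373, 0.1167, 0.22]
tcp_rot: [-0.052, 0.999, 0.0, 0.0]
contact_force: [-0.8, -0.6, -0.6]
grip_width: 0.0153
grasp_force: 88.5
```

```bash
python3 - <<'E'
from h import *
s=env.read_state();print(s['contact_force'],s['ft_torque'])
snap('scene');f=np.load('scene.npz')
p=f['p'][80:340,290:450]
cv2.imwrite('pics/c5.png',cv2.resize(p,None,fx=3,fy=2.2,interpolation=cv2.INTER_CUBIC)[:,:,::-1])
E
```

```text
[-0.84678335 -0.62293004 -0.56225067] [-0.04847034 -0.0257472   0.00272988]
```

View pics/c5.png

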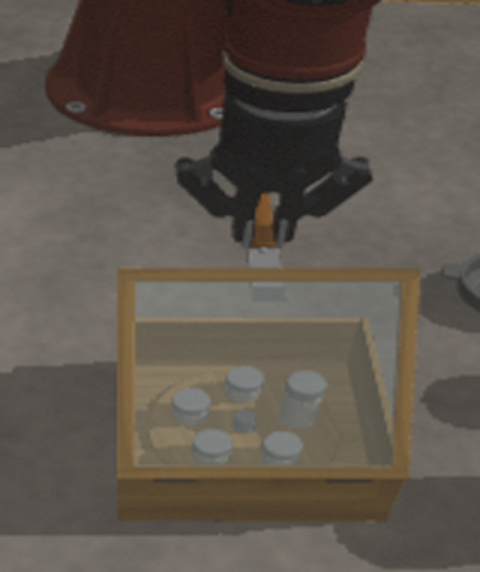

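Cover is lifted to about 50°, blade under its edge at (265,275). Continuing to past upright.

apply_moves:
  claw: [-1, -1, -1, -1, -1, -1, -1, -1, -1, -1, -1, -1]
  offset:
    - [-0.024, 0, -0.017]
    - [-0.05, 0, -0.032]
    - [-0.077, 0, -0.045]
    - [-0.104, 0, -0.055]
    - [-0.133, 0, -0.063]
    - [-0.162, 0, -0.069]
    - [-0.192, 0, -0.072]
    - [-0.221, 0, -0.072]
    - [-0.251, 0, -0.069]
    - [-0.28, 0, -0.065]
    - [-0.3, 0, -0.06]
    - [-0.3, 0, -0.06]
  roll: [0, 0, 0, 0, 0, 0, 0, 0, 0, 0, 0, 0]

```text
clock: 9.5
eef_pos: [0.6857, 0.1322, 0.2476]
tcp_rot: [-0.052, 0.999, -0.0, -0.001]
contact_force: [-0.7, 0.3, -0.5]
grip_width: 0.0156
grasp_force: 88.7
```

```bash
python3 - <<'E'
from h import *
s=env.read_state();print(s['contact_force'],s['ft_torque'])
for n in('scene','top'):
    snap(n);W=world(n).reshape(-1,3)
    F=np.array([.521,.1135]);x=np.array([.9947,.1028]);y=np.array([-.1028,.9947])
    a=(W[:,:2]-F)@x;b=(W[:,:2]-F)@y
    for lo,hi in((.12,.16),(.16,.2),(.2,.24),(.24,.28),(.28,.31)):
        k=(abs(b)<.1)&(abs(b)>.06)&(a>.12)&(a<.32)&(W[:,2]>lo)&(W[:,2]<hi);print(n,lo,k.sum(),np.median(a[k]) if k.any() else 0)
E
```

```text
[-0.71431177  0.27005207 -0.52996595] [-0.05738044 -0.02490119  0.05162055]
scene 0.12 204 0.22045911190947756
scene 0.16 232 0.23184323268927315
scene 0.2 270 0.243438990900143
scene 0.24 297 0.2550212114940086
scene 0.28 206 0.25921183115950475
top 0.12 89 0.21468741213861453
top 0.16 95 0.22617906908351884
top 0.2 108 0.2378884065823861
top 0.24 97 0.2492827437349234
top 0.28 30 0.2543885663806618
```

The cover leans back about 106°. Withdrawing the blade and laying the spreader down in clear space near (0.40, -0.05).

apply_moves:
  claw: [-1, -1, -1, -1, -1, -1, -1, -1, -1, -1, -1, -1]
  offset:
    - [0.1, 0, 0]
    - [0.2, 0, 0]
    - [0.3, 0, 0]
    - [0.4, 0, 0]
    - [0.5, 0, 0]
    - [0.57, -0.05, 0.05]
    - [0.6, -0.15, 0.15]
    - [0.6, -0.25, 0.25]
    - [0.6, -0.302, 0.33]
    - [0.6, -0.302, 0.4]
    - [0.6, -0.302, 0.42]
    - [0.6, -0.302, 0.42]
  roll: [0, 0, 0, 0, 0, 0, 0, 0, 0, 0, 0, 0]

```text
clock: 10.8
eef_pos: [0.4, -0.0491, 0.0369]
tcp_rot: [-0.051, 0.999, 0.001, -0.003]
contact_force: [-0.6, -0.1, 0.2]
grip_width: 0.0154
grasp_force: 88.7
```

```bash
python3 - <<'E'
from h import *
s=env.read_state();print(s['contact_force'],s['eef_pos'],s['clock'])
p=s['eef_pos'];plan([p[0],p[1],.006],186)
E
```

```text
[-0.64831453 -0.05294727  0.16095141] [ 0.40002355 -0.04906285  0.0369384 ] 10.8
off [-0.0003 -0.0001  0.0619] roll -0.0022 pos [ 0.4    -0.0491  0.0369] yaw -174.1 dist 0.03093840008477156
```

apply_moves:
  claw: [-1, -1, -1, -1, 0.2, 0.2, 0.2, 0.2, 0.2, 0.2, 0.2, 0.2]
  offset:
    - [0, 0, 0.03]
    - [0, 0, 0.055]
    - [0, 0, 0.061]
    - [0, 0, 0.061]
    - [0, 0, 0.061]
    - [0, 0, 0.061]
    - [0, 0, 0.061]
    - [0, 0, 0.061]
    - [0, 0, 0.02]
    - [0, 0, -0.06]
    - [0, 0, -0.15]
    - [0, 0, -0.24]
  roll: [0, 0, 0, 0, 0, 0, 0, 0, 0, 0, 0, 0]

```text
clock: 12.0
eef_pos: [0.4029, -0.0491, 0.161]
tcp_rot: [-0.052, 0.999, 0.0, -0.0]
contact_force: [1.6, -0.6, 0.5]
grip_width: 0.051
grasp_force: 0.0
```

```bash
python3 - <<'E'
from h import *
print(env.read_state()['clock'])
snap('top');f=np.load('top.npz');W=world('top');snap('scene');S=world('scene');g=np.load('scene.npz')['p']
a=f['p'][110:300,235:435]
b=g[100:340,190:440]
a=cv2.resize(a,(400,380));b=cv2.resize(b,(396,380));cv2.imwrite('pics/c6.png',np.hstack([a,b])[:,:,::-1])
c=np.array([.6205,.1238])
for n,w in(('top',W),('scene',S)):
    q=w.reshape(-1,3);r=np.linalg.norm(q[:,:2]-c,axis=1)
    k=(r<.085)&(q[:,2]>.062)&(q[:,2]<.095);print(n,k.sum(),q[k].mean(0),np.percentile(q[k,2],[50,90]))
    t=k&(q[:,2]>.08);print('cap',t.sum(),cv2.minEnclosingCircle(q[t][:,:2].astype(np.float32)))
    # rim/keeper now
    R_=np.array([[.9947,.1028],[-.1028,.9947]]);ab=(q[:,:2]-c)@R_.T
    k=(abs(ab)<.115).all(1)&(q[:,2]>.0)&(q[:,2]<.1)
    fr=k&(q[:,2]>.078)&(q[:,2]<.087)&(abs(ab[:,1])<.08)&(ab[:,0]<-.08)
    sd=k&(q[:,2]>.088)&(q[:,2]<.096)&(abs(ab[:,0])<.08)&(abs(ab[:,1])>.08)
    print('front rim',fr.sum(),np.percentile(ab[fr,0],[2,50,98]).round(4),'L',np.percentile(ab[sd&(ab[:,1]>0),1],[2,50,98]).round(4),'R',np.percentile(ab[sd&(ab[:,1]<0),1],[2,50,98]).round(4))
    # short caps
    k=(r<.066)&(q[:,2]>.043)&(q[:,2]<.053); 
    an=np.degrees(np.arctan2(ab[k,1],ab[k,0]));print(k.sum(),np.histogram(an,bins=24,range=(-180,180))[0])
    z=np.exp(1j*np.radians(an)*5)[r[k]>.025];print('phase5',np.degrees(np.angle(z.mean()))/5,abs(z.mean()))
E
```

```text
12.0
top 72 [0.60292407 0.1644981  0.08400825] [0.08481567 0.0895889 ]
cap 61 ((0.6043074131011963, 0.16531281173229218), 0.015080228447914124)
front rim 64 [-0.1004 -0.0971 -0.0939] L [0.0932 0.0963 0.0993] R [-0.1004 -0.0979 -0.0949]
208 [20  1  0 10 25 14  1  0 15 26  9  0  0 21 25  5  0  0  0  3  2  0  5 26]
phase5 33.172404443855925 0.6966813134701065
scene 183 [0.60986303 0.16267089 0.081942  ] [0.08570851 0.08800937]
cap 131 ((0.6053955554962158, 0.16332560777664185), 0.016029199585318565)
front rim 213 [-0.0994 -0.0949 -0.0915] L [0.0914 0.094  0.0974] R [-0.1013 -0.0989 -0.0963]
261 [48 12  1 13 54 54  0  0  0  0  0  0  0  0  0  0  0 12 11  1  0  0  6 49]
phase5 35.69766524756493 0.6142839729909052
```

View pics/c6.png

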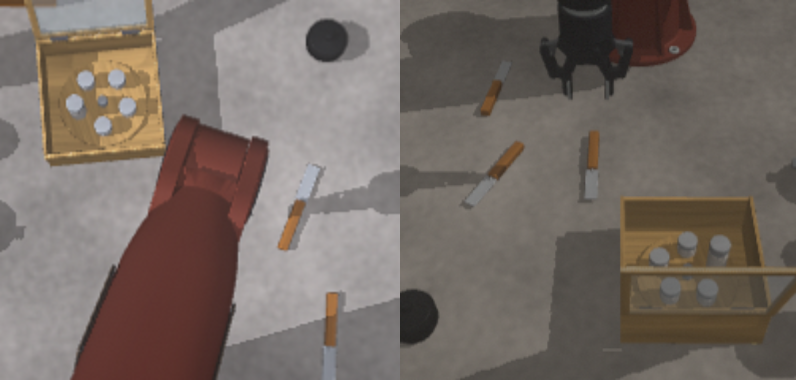

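The spreader lies flat (right half, (592,165)), and the cover stays open. Tall jar is at (0.605, 0.164) and the axis at about (0.6215, 0.1224), so it needs +74° (anticlockwise seen from above). Moving over the jar.

```bash
python3 -c "
from h import *
plan([.605,.1643,.17],111.5)"
```

```text
off [-0.4395  0.3851 -0.0092] roll 1.6558 pos [ 0.4067 -0.0502  0.1643] yaw -173.99 dist 0.29219104618306146
```

apply_moves:
  claw: [0.2, 0.2, 0.2, 0.2, 0.2, 0.2, 0.2, 0.2, 0.2, 0.2]
  offset:
    - [-0.45, 0.385, -0.02]
    - [-0.45, 0.385, -0.02]
    - [-0.45, 0.385, -0.02]
    - [-0.45, 0.385, -0.02]
    - [-0.45, 0.385, -0.02]
    - [-0.45, 0.385, -0.02]
    - [-0.45, 0.385, -0.02]
    - [-0.45, 0.385, -0.02]
    - [-0.45, 0.385, -0.02]
    - [-0.45, 0.385, -0.02]
  roll: [1, 1, 1, 1, 1, 1, 1, 1, 1, 1]

```text
clock: 13.1
eef_pos: [0.6062, 0.1648, 0.1691]
tcp_rot: [0.334, 0.943, -0.0, -0.0]
contact_force: [-0.4, -0.6, 0.0]
grip_width: 0.0513
grasp_force: 0.0
```

apply_moves:
  claw: [0.2, 0.2, 0.2, 0.2, 0.2, 0.2]
  offset:
    - [0, 0, 0]
    - [0, 0, 0]
    - [0, 0, 0]
    - [0, 0, 0]
    - [0, 0, 0]
    - [0, 0, 0]
  roll: [0.655, 0.655, 0.655, 0.655, 0.655, 0.655]

```text
clock: 13.7
eef_pos: [0.6068, 0.1651, 0.1696]
tcp_rot: [0.562, 0.827, 0.0, 0.0]
contact_force: [0.7, -0.2, 0.1]
grip_width: 0.0513
grasp_force: 0.0
```

```bash
python3 - <<'E'
from h import *
s=env.read_state();print(s['joint_pos'].round(3))
snap('wrist');W=world('wrist');q=W.reshape(-1,3)
c=np.array([.6215,.1224]);r=np.linalg.norm(q[:,:2]-c,axis=1)
t=(r<.068)&(q[:,2]>.08)&(q[:,2]<.092);print('cap',t.sum(),cv2.minEnclosingCircle(q[t][:,:2].astype(np.float32)) if t.any() else '')
plan([.605,.1643,.062],111.5)
E
```

```text
[ 0.149  0.525  0.042  1.088 -0.     1.343]
cap 1413 ((0.6046211123466492, 0.1647493690252304), 0.015211177058517933)
off [-2.000e-04 -4.300e-03  2.151e-01] roll 0.0025 pos [0.6069 0.1652 0.1695] yaw 111.61 dist 0.1075521582298827
```

apply_moves:
  claw: [0.2, 0.2, 0.2, 0.2, -1, -1, -1, -1, -1, -1]
  offset:
    - [0, -0.004, 0.08]
    - [0, -0.004, 0.16]
    - [0, -0.004, 0.215]
    - [0, -0.004, 0.215]
    - [0, -0.004, 0.215]
    - [0, -0.004, 0.215]
    - [0, -0.004, 0.215]
    - [0, -0.004, 0.215]
    - [0, -0.004, 0.215]
    - [0, -0.004, 0.215]
  roll: [0, 0, 0, 0, 0, 0, 0, 0, 0, 0]
  grip_force: 40

```text
clock: 14.75
eef_pos: [0.6062, 0.1651, 0.0636]
tcp_rot: [0.563, 0.827, 0.001, 0.001]
contact_force: [-2.2, -0.9, 7.4]
grip_width: 0.0285
grasp_force: 41.3
```

```bash
python3 - <<'E'
from h import *
s=env.read_state();p=s['eef_pos'];c=np.array([.6215,.1224]);v=p[:2]-c
M=R.from_quat(s['tcp_rot']).as_matrix();yaw=np.degrees(np.arctan2(M[1,0],M[0,0]))
ang=np.degrees(np.arctan2(v[1],v[0]));print(p,s['grip_width'],s['contact_force'],np.linalg.norm(v),ang,yaw)
tot=185.9-ang
print(tot)
for n in range(1,13):
    a=np.radians(tot*n/20);Rz=np.array([[np.cos(a),-np.sin(a)],[np.sin(a),np.cos(a)]])
    d=np.r_[c+Rz@v-p[:2],0]
    print(n,(M.T@d/.5).round(4),round(-np.degrees(a)/45,4))
E
```

```text
[0.60623432 0.16509296 0.06355625] 0.028508009447309787 [-2.20833294 -0.87194296  7.40492172] 0.045340151911498684 109.67547634157792 111.5366834180073
76.22452365842209
1 [-0.    -0.006 -0.   ] -0.0847
2 [-0.0004 -0.012  -0.    ] -0.1694
3 [-0.0012 -0.018  -0.    ] -0.2541
4 [-0.0024 -0.0239 -0.0001] -0.3388
5 [-0.004  -0.0298 -0.0001] -0.4235
6 [-0.006  -0.0355 -0.0001] -0.5082
7 [-0.0083 -0.041  -0.0001] -0.5929
8 [-0.011  -0.0464 -0.0001] -0.6776
9 [-0.0141 -0.0516 -0.0001] -0.7622
10 [-0.0175 -0.0566 -0.0001] -0.8469
11 [-0.0212 -0.0613 -0.0001] -0.9316
12 [-0.0253 -0.0658 -0.0001] -1.0163
```

apply_moves:
  claw: [-1, -1, -1, -1, -1, -1, -1, -1, -1, -1, -1, -1]
  offset:
    - [0, -0.006, 0]
    - [-0.0004, -0.012, 0]
    - [-0.0012, -0.018, 0]
    - [-0.0024, -0.024, 0]
    - [-0.004, -0.03, 0]
    - [-0.006, -0.0355, 0]
    - [-0.0083, -0.041, 0]
    - [-0.011, -0.0464, 0]
    - [-0.0141, -0.0516, 0]
    - [-0.0175, -0.0566, 0]
    - [-0.0175, -0.0566, 0]
    - [-0.0175, -0.0566, 0]
  roll: [-0.085, -0.17, -0.254, -0.339, -0.4235, -0.508, -0.593, -0.678, -0.762, -0.847, -0.847, -0.847]

```text
clock: 15.95
eef_pos: [0.5829, 0.1464, 0.0635]
tcp_rot: [0.262, 0.965, 0.0, 0.001]
contact_force: [-3.3, -1.3, 8.1]
grip_width: 0.029
grasp_force: 41.5
```

```bash
python3 - <<'E'
from h import *
s=env.read_state();p=s['eef_pos'];c=np.array([.6215,.1224]);v=p[:2]-c
M=R.from_quat(s['tcp_rot']).as_matrix();yaw=np.degrees(np.arctan2(M[1,0],M[0,0]))
ang=np.degrees(np.arctan2(v[1],v[0]));print(p,s['grip_width'],s['contact_force'],np.linalg.norm(v),ang,yaw)
tot=185.9-ang
print(tot)
for n in range(1,11):
    a=np.radians(tot*n/10);Rz=np.array([[np.cos(a),-np.sin(a)],[np.sin(a),np.cos(a)]])
    d=np.r_[c+Rz@v-p[:2],0]
    print(n,(M.T@d/.5).round(4),round(-np.degrees(a)/45,4))
E
```

```text
[0.58292068 0.14640404 0.06352673] 0.029024773249172135 [-3.33371731 -1.30775473  8.1125227 ] 0.04543740093115055 148.11013866066833 149.6498295731103
37.78986133933168
1 [-0.    -0.006 -0.   ] -0.084
2 [-0.0005 -0.012  -0.    ] -0.168
3 [-0.0013 -0.0179 -0.    ] -0.2519
4 [-0.0025 -0.0238 -0.    ] -0.3359
5 [-0.0041 -0.0295 -0.    ] -0.4199
6 [-0.0061 -0.0352 -0.    ] -0.5039
7 [-0.0084 -0.0407 -0.    ] -0.5878
8 [-0.0111 -0.0461 -0.    ] -0.6718
9 [-0.0142 -0.0512 -0.    ] -0.7558
10 [-0.0176 -0.0562 -0.    ] -0.8398
```

apply_moves:
  claw: [-1, -1, -1, -1, -1, -1, -1, -1, -1, -1, -1, -1]
  offset:
    - [0, -0.006, 0]
    - [-0.0005, -0.012, 0]
    - [-0.0013, -0.018, 0]
    - [-0.0025, -0.024, 0]
    - [-0.004, -0.0295, 0]
    - [-0.006, -0.035, 0]
    - [-0.0084, -0.0407, 0]
    - [-0.011, -0.046, 0]
    - [-0.0142, -0.0512, 0]
    - [-0.0176, -0.0562, 0]
    - [-0.0176, -0.0562, 0]
    - [-0.0176, -0.0562, 0]
  roll: [-0.084, -0.168, -0.252, -0.336, -0.42, -0.504, -0.588, -0.672, -0.756, -0.84, -0.84, -0.84]

```text
clock: 17.15
eef_pos: [0.5762, 0.1175, 0.0635]
tcp_rot: [-0.065, 0.998, -0.0, 0.001]
contact_force: [-4.2, -2.0, 9.7]
grip_width: 0.0285
grasp_force: 41.7
```

```bash
python3 - <<'E'
from h import *
s=env.read_state();p=s['eef_pos'];M=R.from_quat(s['tcp_rot']).as_matrix()
print(p,s['contact_force'],np.degrees(np.arctan2(M[1,0],M[0,0])),s['grip_width'],s['clock'])
c=np.array([.6215,.1224]);R_=np.array([[.9947,.1028],[-.1028,.9947]])
print('tcp in keeper',R_@(p[:2]-c))
for n in('top','scene','wrist'):
    snap(n);q=world(n).reshape(-1,3);ab=(q[:,:2]-c)@R_.T;r=np.hypot(*ab.T)
    k=(q[:,2]>.043)&(q[:,2]<.053)&(r<.066)&(r>.025)
    an=np.degrees(np.arctan2(ab[k,1],ab[k,0]));print(n,k.sum(),np.histogram(an,bins=24,range=(-180,180))[0])
    for j in(-108,-36,36,108):
        z=ab[k][abs((an-j+180)%360-180)<25]
        if len(z)>15:
            cc=cv2.minEnclosingCircle(z.astype(np.float32));print(j,len(z),cc[1],np.degrees(np.arctan2(cc[0][1],cc[0][0]))-j,np.hypot(*cc[0]))
    sd=(q[:,2]>.086)&(q[:,2]<.098)&(abs(ab[:,0])<.08)&(abs(ab[:,1])>.085)&(abs(ab[:,1])<.11)
    L=sd&(ab[:,1]>0);Q=sd&(ab[:,1]<0)
    if L.any() and Q.any(): print(' L',L.sum(),np.median(ab[L,1]),'R',Q.sum(),np.median(ab[Q,1]))
g=np.load('scene.npz')['p'];a=np.load('top.npz')['p'];w=np.load('wrist.npz')['p']
x=cv2.resize(a[100:260,225:345],(360,480));b=cv2.resize(g[160:360,300:460],(384,480));cv2.imwrite('pics/c7.png',np.hstack([x,b])[:,:,::-1]);cv2.imwrite('pics/w7.png',w[:,:,::-1])
E
```

```text
[0.57615666 0.11753019 0.06353288] [-4.19235662 -1.98003062  9.71232619] -172.5504745089371 0.02851403659015548 17.15
tcp in keeper [-0.04560364 -0.00018271]
top 13 [0 0 0 0 0 8 0 0 4 1 0 0 0 0 0 0 0 0 0 0 0 0 0 0]
scene 262 [ 8  8  0  9 51 54  3  0  0  0  0  0  0  0  0  0  0  4 51 48 14  0  4  8]
-108 117 0.015085295774042606 1.4518112281798494 0.04574779745591598
108 117 0.015399587340652943 -1.3660212935379406 0.043651164663818666
 L 131 0.0949897924615577 R 120 -0.09741881630832439
wrist 3474 [219   0   0 241 624 200   0   0  16 260 218   0   0 218 377 100   0   0
 114 504 155   0   6 222]
-108 1065 0.01462873537093401 -2.797077867659965 0.04816344418919448
-36 494 0.011000395752489567 5.333717295602753 0.03567107811663555
36 695 0.012881203554570675 -2.6025480481204113 0.03676402360939179
108 773 0.013330969028174877 3.086956010860135 0.05037014298276955
 L 3101 0.09518315045764862 R 3408 -0.09455908131978291
```

View pics/c7.png

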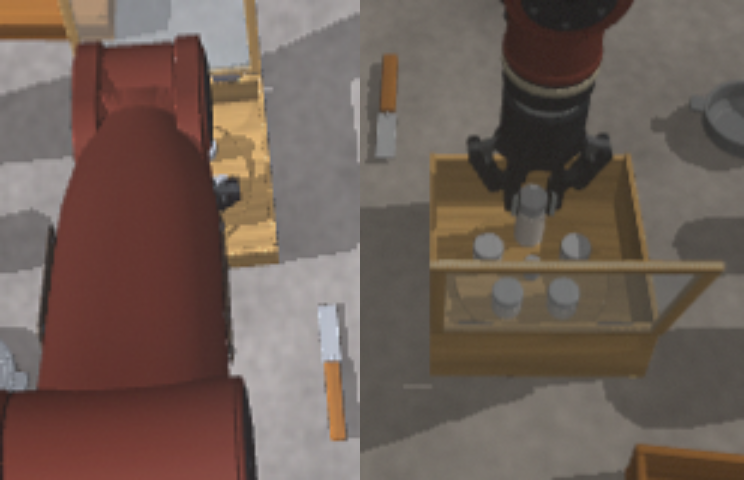

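The left half shows the spreader lying flat at (330,370). The right half shows the tall jar held at (532,215), centred at the front to within about 1°, with the cover still leaning back. Handing in.

```bash
python3 -c "
from h import *
print(env.job_done())"
```

```text
the job is handed in; nothing more can be done
None
```

I handed the job in at about 17 s: the cover was levered open with the spreader and leans back about 106°, the spreader lies flat on the counter, and the gripper still holds the tall jar at the front of the keeper, centred to within about 1°; I have no verdict from the judging.

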